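# Blow a sensor clean, index it three clicks to the microscope and hold it

## Robot

A 7-joint arm with a two-finger parallel gripper is mounted at the origin on the work surface. World frame = base frame: x ahead of the robot, y to its left, z up, the work surface at z = 0. Lengths are in mm, angles in rad, forces in N, time in s.
With the tool pointing down it reaches from about 400 to 875 mm from the base axis. Payload 4.4 kg.
Tool frame: the origin (TCP) lies midway between the tips of the shut fingers; the grasp point (between the pads) lies 19 mm behind it; z points along the fingers, y is the line along which they close (so a half turn about z gives the same grasp; the last joint's range is limited). The gripper opens to 85 mm and grips with 20 to 120 N. Pads are 22 mm wide; open, the fingers measure 114 mm over their backs; the gripper's body (76 mm by 85 mm) begins 54 mm behind the grasp point. The pads swing forward as they close: fully open they stand 13 mm farther back than shut.
Start: joints at [-1.251, 0.628, 0.038, 1.517, -0.027, 0.996, -0.02], TCP at [244.573, 602.247, 231.313] pointing down, gripper open.
Joint ranges: [-3.06, 3.06], [-0.37, 2.12], [-1.25, 1.32], [0.18, 2.47], [-1.1, 4.24], [0.23, 1.98], [-2.94, 2.94]. Speed limits (rad/s): [2.57, 2.57, 3.14, 3.14, 3.14, 3.14, 3.14].

## Interface

Orientations are given as a unit quaternion [w, x, y, z].
In Python, from cell import telemetry, camera, get_calibration, job, regions_of, tip_of gives the robot as it stands.
- The arm moves only by the shell command python3 -m crank 'ROWS' [OPENING]. ROWS is JSON, a list of rows, each a list of 2 entries, a list of its own where there are three numbers: the shift along the tool's x, y, z in cm, then the turn, a rotation vector about the tool's x, y, z in degrees. A call has 1 to 12 rows; each row is the pose to reach, as a shift and turn from the pose commanded when the call began, along the tool's axes at that moment; what a row does not reach only later rows make up. A row lasts 1/10 s, in which the tool goes at most 50 mm and 8.59 degrees, less where a joint would pass 70% of its speed; a pose out of reach is approached as far as the arm can. A call with a gripper value outside its range is refused whole. OPENING is the opening in per cent of the stroke, from 0 (shut) to 100 (fully open), set as the call begins (- or left out, the last holds). The fingers move at their own pace and stop on an object; the grip force is fixed at half the most. Time passes only in rows, so rows that repeat a pose let the fingers close. It gives the time, the measured TCP pose, the force, the opening and the grip force at its end, in the units of the state.
- telemetry.sense(): the state, without advancing time (a new reading comes with each control period).
- camera(name): name is "scene" or "top"; returns the picture (384x512x3 uint8, red, green, blue); there is no depth.
- get_calibration(name): a dict with "intrinsics" (3x3 intrinsics, pixels), "eye" and "attitude" of the camera in the world. Camera axes: x right, y down, z forward; pixel columns grow to the right and rows downward; lengths in mm; the calibration is good to about 2 mm. A picture is of the moment at which its call begins. get_calibration takes no time and is no camera call.
- job.close_job(): hands the job in; it is judged then, once.
Trained networks look in the newest picture that a camera, given by its name, has taken for a name from the list of things; names that differ only in an ending like _2 or _b are one class to them, and where a whole thing is asked for, a point or a joint stands for the part that bears it (a point fixed in the world has none). Each returns a list of dicts, best first, with "conf" (0 to 1); they miss things now and then, are a little off and sometimes report something else, mostly with a low value. They report only what shows in the picture. A call takes as long as a camera call.
- regions_of(label, camera): "mask" (384x512 bool, what is visible of it) and "location" ([column, row] in pixels, amid what is visible of it).
- tip_of(label, camera): "location" ([column, row] in pixels: a listed point, or the origin of a listed thing).
The state is a dict: "t": time; "qpos": joint angles; "joint_vel": joint speeds; "joint_torque": joint torques, N m; "eef_pos": TCP position; "tool_rot": TCP orientation; "wrist_force": force on the tool from outside, world axes, zero at the start; "torque": the same for the moment, N m; "gripper_width": opening from 0.0 (shut) to 1.0 (fully open); "gripper_force": force on a finger pad.
Only numpy, scipy, OpenCV 4.12 (cv2) and the standard library are available. Lean on these libraries where they do the work, as an engineer would, in place of code of your own. Each camera call takes 0.05 s, during which the arm holds its last target. There are 200 camera calls.

## Task

Blow the dust off the round sensor in the jig by pressing the red cap of the duster can fully down and letting it spring back up. Then grip the jig's black knob, turn it clockwise (seen from above) out of its parked place to the third click, not past it, so that the third pad faces the microscope, and finish still gripping the knob there, at rest in the click, for the picture. Leave the tools and parts lying about where they are.

Things in the scene. Friction and masses are not known exactly. Their poses are not given: they have to be found in the camera images.
- cap_top (a point): Centre of the top of the duster can's red round cap (29 mm across, 16 mm high), about 178 mm above the bench. The can (blue, white band, 52 mm across) stands upright and fixed in a dark cup on the black tray. A thin brass tube leaves the cap's side 7 mm below its top, towards the jig, and bends down.
- cap (a joint): Travel of the red cap straight down, in m: 0 up, 0.005 fully down. A spring returns it; it starts to move at about 3 N and takes about 8 N to hold fully down.
- knob_grip (a point): On the axis of the jig's black bar knob, at the height to grip: 14 mm below its top, 90 mm above the bench, 20 mm above its round foot. The bar is 42 mm long (x axis), 14 mm thick (y axis): pinch the 14 mm; z up; turns with the knob. At knob = 0 the bar is square to the black tray's long sides, its white line's end (-x) nearest the robot. Microscope lens and tube end are over 70 mm from the axis.
- knob (a joint): Angle of knob and the sensor (white, 82 mm across, gold pads) it carries, rad, growing clockwise seen from above. A sprung ball clicks into notches of the index plate: first stop at 0.589, then 0.982, 1.374 (third), 1.767, 2.160; hard ends at 0 and 2.356. Starts parked on the plain rim before the first stop (0.02 to 0.32). Leaving a stop takes about 0.15 N m; past halfway it pulls into the next.
- tweezers: Steel tweezers lying on the tray, 130 mm long: bystander. Origin at its middle.
- spare_ring: Black spare sensor ring, 48 mm across, 14 mm high, on the tray: bystander. Origin under its centre.
- black_cap: Black open lens cap, 42 mm across, 34 mm high, on the tray: bystander. Origin under its centre.
- amber_bottle: Amber bottle, 60 mm across, 115 mm high, left on the bench: bystander. Origin under its centre.
- cutters: Side cutters with yellow handles, about 120 mm long, on the bench: bystander. Origin at the pivot.
- brush: Small brush, 170 mm long, lying on the bench: bystander.
- solder_reel: Grey reel of solder, 56 mm across, 30 mm high, left on the bench: bystander. Origin under its centre.

How it is judged (in metres and radians):
On the way, in this order (a step that is already met when the one before it is completed fails the run):
1. the duster's cap is pressed fully down, with the knob still parked (value of joint cap above 0.004 m and value of joint knob below 0.4 rad), for 0.1 s.
2. the cap has sprung back up, with the knob still parked (value of joint cap below 0.001 m and value of joint knob below 0.4 rad), for 0.1 s.
3. the knob is gripped at the third click (value of joint knob between 1.284 and 1.464 rad and contact force between the fingers and knob above 4 N), for 0.3 s.
At the end, for the whole second after the job is handed in: The knob rests (under 0.05 rad/s) at its third click, 1.374 rad within 0.09; the fingers press on it with over 4 N, the point between their pads within 30 mm of knob_grip; the duster cap is up; every loose thing lies within 20 mm of its start (all of step 3 and value of joint cap below 0.001 m and distance between the grasp point and knob_grip below 0.03 m and velocity of joint knob between -0.05 and 0.05 rad/s and distance of each of tweezers, spare_ring, black_cap, amber_bottle, cutters, brush, solder_reel from where it was at the start of the episode below 0.02 m); the arm keeps its last pose, push and grip.
It fails at once if the knob is turned past the third click, more than halfway to a fourth (value of joint knob above 1.56 rad).
It fails at once if a loose tool or part is pushed more than 20 mm (distance of any of tweezers, spare_ring, black_cap, amber_bottle, cutters, brush, solder_reel from where it was at the start of the episode above 0.02 m).
It also fails if it takes over 42 s, if anything falls off the work surface, if the arm or the gripper's body presses on something with over 40 N, if the wrist force passes 120 N, or if a joint passes its speed limit or range.

## Working session

There is one attempt and no reset: what is moved stays moved. The work goes in short steps, Python scripts to look and compute and a shell command to move; the robot and the scene stay as the last step left them, time stands still between calls to the robot, and variables do not carry over. Pictures are saved under pics/ and viewed, at most 10 in all, crops included, and the job is handed in when it is done.

```bash
mkdir -p pics; cat > h.py <<'E'
import numpy as np,cv2
from cell import telemetry,camera,get_calibration,job,regions_of,tip_of
def ray(c,px):
    k=get_calibration(c);K=np.array(k["intrinsics"]);A=np.array(k["attitude"])
    if A.shape!=(3,3):
        from scipy.spatial.transform import Rotation as R
        A=R.from_quat(np.r_[A[1:],A[0]]).as_matrix()
    return np.array(k["eye"],float),A@np.linalg.inv(K)@np.r_[px,1.]
def atz(c,px,z):
    e,d=ray(c,px);return e+d*(z-e[2])/d[2]
def tri(p):
    M=0;b=0
    for c,px in p.items():
        e,d=ray(c,px);d/=np.linalg.norm(d);P=np.eye(3)-np.outer(d,d);M=M+P;b=b+P@e
    return np.linalg.solve(M,b)
def save(c,n):
    im=camera(c);cv2.imwrite(f"pics/{n}.png",im[:,:,::-1]);return im
E
python3 - <<'E'
from h import *
np.set_printoptions(precision=1,suppress=True)
for c in("scene","top"): save(c,c+"0");print(get_calibration(c))
for l,z in(("cap_top",178),("knob_grip",90),("tweezers",5),("spare_ring",0),("black_cap",0),("amber_bottle",0),("cutters",5),("brush",5),("solder_reel",0)):
    for c in("scene","top"):
        for r in tip_of(l,c)[:2]: print(l,c,r["location"],round(r["conf"],2),atz(c,r["location"],z))
s=telemetry.sense();print({k:s[k] for k in("t","eef_pos","tool_rot","qpos","wrist_force","gripper_width")})
E
```

```text
{'intrinsics': array([[431. ,   0. , 258.5],
       [  0. , 431. , 191.6],
       [  0. ,   0. ,   1. ]]), 'eye': array([1401.5,   71.5, 1009.3]), 'attitude': array([-0.3,  0.6,  0.7, -0.3])}
{'intrinsics': array([[390.5,   0. , 256. ],
       [  0. , 390.5, 187. ],
       [  0. ,   0. ,   1. ]]), 'eye': array([ 251.9,  -20.8, 1452.4]), 'attitude': array([ 0.1, -0.7,  0.7, -0.1])}
cap_top scene [318.4, 185.7] 0.64 [506.1 159.1 178. ]
cap_top top [191.6, 184.1] 0.55 [498.7 173.8 178. ]
knob_grip scene [247.1, 194.9] 0.6 [478.9 -46.7  90. ]
knob_grip top [257.9, 188.6] 0.89 [493.5 -47.4  90. ]
knob_grip top [203.9, 164.9] 0.55 [584.6 143.4  90. ]
tweezers scene [307.2, 254.0] 0.48 [615.3 146.8   5. ]
tweezers top [205.5, 162.7] 0.48 [613.8 147.6   5. ]
spare_ring scene [273.0, 197.1] 0.49 [388.4  28.2   0. ]
spare_ring top [239.1, 220.1] 0.66 [392.2  24.2   0. ]
black_cap scene [221.1, 190.1] 0.47 [ 376.6 -147.9    0. ]
black_cap scene [414.7, 259.0] 0.39 [592.4 459.5   0. ]
black_cap top [283.0, 218.3] 0.59 [ 394.6 -139.5    0. ]
amber_bottle scene [405.0, 230.9] 0.61 [485.9 446.    0. ]
amber_bottle top [121.4, 204.1] 0.8 [463.7 462.7   0. ]
amber_bottle top [202.7, 162.8] 0.69 [614.9 158.8   0. ]
cutters top [378.0, 202.5] 0.62 [ 444.1 -498.1    5. ]
brush scene [96.9, 226.5] 0.7 [ 586.5 -496.4    5. ]
brush top [373.0, 168.5] 0.78 [ 575.2 -489.9    5. ]
solder_reel scene [417.4, 259.9] 0.7 [594.8 466.9   0. ]
solder_reel top [122.0, 171.4] 0.58 [588.9 464.7   0. ]
{'t': 1.0, 'eef_pos': array([244.6, 602.3, 231.4]), 'tool_rot': array([-0. ,  0.2,  1. ,  0. ]), 'qpos': array([-1.3,  0.6,  0. ,  1.5, -0. ,  1. , -0. ]), 'wrist_force': array([-1.8, -0.1,  0. ]), 'gripper_width': 0.9997019361545892}
```

View pics/scene0.png

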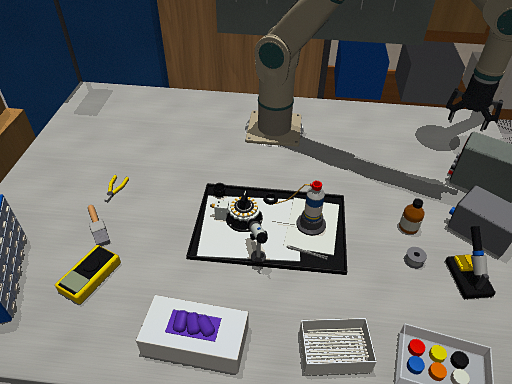

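View pics/top0.png

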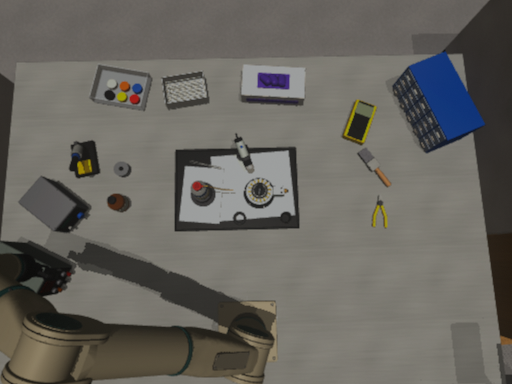

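The scene view shows the cap at about (317,185) and the knob at about (245,197). The top view shows the red cap at about (197,186) and the knob at about (259,190), with the microscope at (243,150). I'll segment the cap and the tray and zoom in on the jig.

```bash
python3 - <<'E'
from h import *
np.set_printoptions(precision=1,suppress=True)
q={}
for c,(x0,y0,x1,y1) in {"scene":(290,170,340,215),"top":(180,170,220,205)}.items():
    im=cv2.imread(f"pics/{c}0.png").astype(int)[y0:y1,x0:x1];b,g,r=im[...,0],im[...,1],im[...,2]
    m=(r>110)&(g<60)&(b<60);v,u=np.nonzero(m);q[c]=(u.mean()+x0,v.mean()+y0);print(c,m.sum(),q[c],u.min()+x0,u.max()+x0,v.min()+y0,v.max()+y0,atz(c,q[c],172))
print("cap tri",tri(q))
print("knob tri",tri({"scene":(247.1,194.9),"top":(257.9,188.6)}))
for l in("knob_grip","cap_top","tweezers"):
  for c in("scene","top"):
    for r in regions_of(l,c)[:1]:print(l,c,r["location"],r["mask"].sum(),r["conf"])
P=[atz("top",p,4)[:2] for p in((175,150),(297,147),(299,227),(175,231))];print(P)
a=cv2.imread("pics/top0.png")[140:240,165:305];b=cv2.imread("pics/scene0.png")[170:280,180:355]
a=cv2.resize(a,None,fx=4,fy=4,interpolation=2)
cv2.imwrite("pics/ca.png",cv2.resize(cv2.imread("pics/top0.png")[140:240,165:305],None,fx=5.6,fy=5.6,interpolation=2))
cv2.imwrite("pics/cb.png",cv2.resize(b,None,fx=4.5,fy=4.5,interpolation=2))
E
```

```text
scene 53 (np.float64(316.2830188679245), np.float64(183.73584905660377)) 310 321 181 187 [492.2 153.7 172. ]
top 56 (np.float64(196.85714285714286), np.float64(185.5)) 193 202 182 189 [494.6 157.2 172. ]
cap tri [494.2 155.2 174.2]
knob tri [491.2 -46.1 102.2]
knob_grip scene [242.5, 206.2] 605 0.85
knob_grip top [258.2, 193.3] 504 0.74
cap_top top [196.9, 183.0] 58 0.42
tweezers scene [307.3, 253.9] 171 0.62
[array([666.9, 264.1]), array([ 667.4, -204. ]), array([ 360.4, -197.2]), array([357.8, 261. ])]
```

View pics/ca.png

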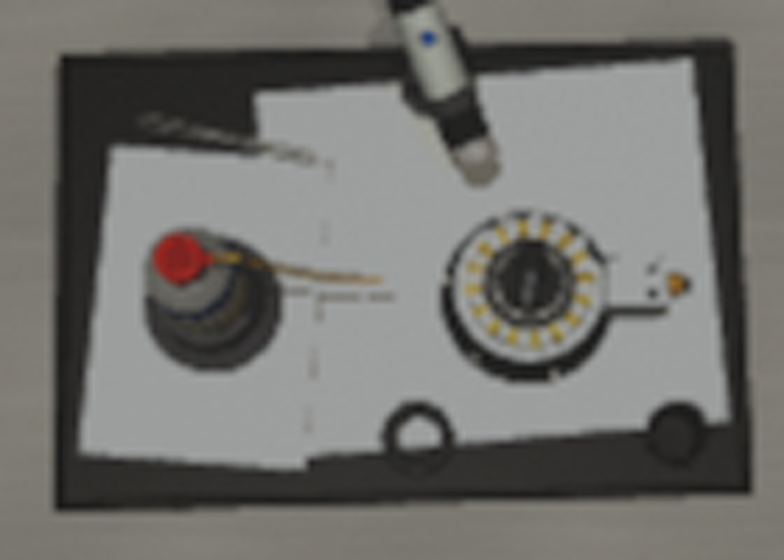

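View pics/cb.png

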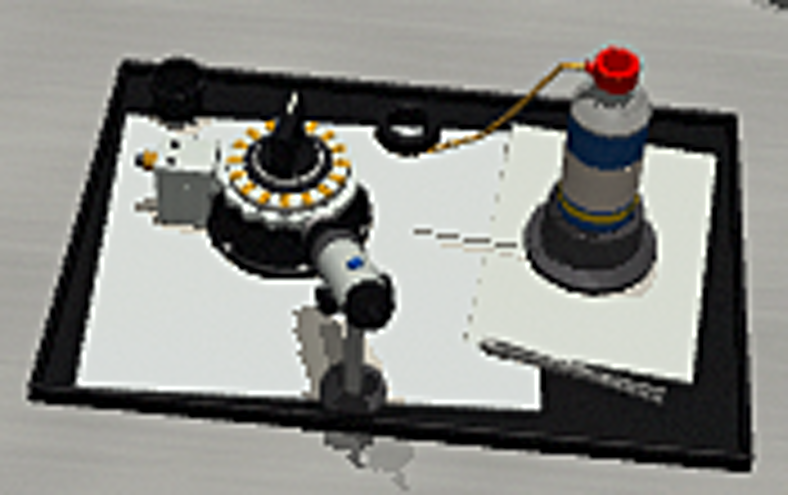

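The top crop shows the knob axis at full-frame pixel (259.5,190.5), with the bar almost along the tray's short side and its white end turned slightly left. The red cap is at (197,186). The brass tube runs toward the jig, and the lens at (250,169) is clear. I'll work out the moves.

```bash
cat >> h.py <<'E'
from scipy.spatial.transform import Rotation as Ro
def plan(target,yaw=None):
    "shift (cm, tool axes) and turn rotvec (deg) to world target mm, tool down, tool-y at yaw deg"
    s=telemetry.sense();q=s["tool_rot"];R=Ro.from_quat(np.r_[q[1:],q[0]])
    y=R.as_matrix()[:,1];print("yaw now",np.degrees(np.arctan2(y[1],y[0])),"z",R.as_matrix()[:,2],"pos",s["eef_pos"],"t",s["t"],"F",s["wrist_force"],"w",s["gripper_width"],s["gripper_force"])
    sh=R.inv().apply(np.array(target)-s["eef_pos"])/10;tu=None
    if yaw is not None:
        a=np.radians(yaw);Y=np.array([np.cos(a),np.sin(a),0]);Z=np.array([0,0,-1.])
        tu=(R.inv()*Ro.from_matrix(np.c_[np.cross(Y,Z),Y,Z])).as_rotvec(degrees=True)
    print("shift",np.round(sh,2),"turn",tu)
E
python3 - <<'E'
from h import *
np.set_printoptions(precision=2,suppress=True)
plan((494,156,215),80)
print(atz("top",(259.5,190.5),104),atz("scene",(244.4,195),104),tri({"top":(259.5,190.5),"scene":(244.4,194.5)}))
E
```

```text
yaw now 67.89312716799257 z [-0.  0. -1.] pos [244.6  602.24 231.3 ] t 1.3 F [-0.88  0.33  0.09] w 1.0048960069079298 0.0
shift [-39.9  -31.96   1.63] turn [  0.    -0.   -12.11]
[484.11 -52.52 104.  ] [494.41 -52.86 104.  ] [485.37 -53.38  97.14]
```

```bash
python3 -m crank '[[[-2,-1.6,0],[0,0,0]],[[-5,-4,0],[0,0,-1]],[[-9,-7.2,0],[0,0,-3]],[[-13,-10.4,0],[0,0,-5]],[[-17,-13.6,0],[0,0,-7]],[[-21,-16.8,0],[0,0,-9]],[[-25,-20,0],[0,0,-11]],[[-29,-23.2,0.4],[0,0,-12]],[[-33,-26.4,0.8],[0,0,-12]],[[-36.5,-29.2,1.2],[0,0,-12]],[[-39,-31.2,1.6],[0,0,-12]],[[-39.9,-32,1.6],[0,0,-12]]]' 0; python3 -m crank '[[[0,0,0],[0,0,0]],[[0,0,0],[0,0,0]],[[0,0,0],[0,0,0]]]'
python3 - <<'E'
from h import *
np.set_printoptions(precision=2,suppress=True)
a=save("scene","s1");b=save("top","t1")
A=cv2.resize(a[120:240,210:370],(560,420),interpolation=2)
B=cv2.resize(b[130:240,160:300],(560,440),interpolation=2)[:420]
cv2.imwrite("pics/c1.png",A[:,:,::-1]);cv2.imwrite("pics/c1b.png",B[:,:,::-1])
plan((494,156,180),80)
E
```

```text
t: 2.5
eef_pos: [495.6, 150.7, 215.0]
tool_rot: [0.0, 0.092, 0.996, -0.001]
wrist_force: [-0.3, 0.4, 0.5]
gripper_width: 0.003
gripper_force: 0.0
t: 2.8
eef_pos: [493.0, 157.9, 215.5]
tool_rot: [-0.0, 0.086, 0.996, 0.001]
wrist_force: [0.4, -0.1, -1.4]
gripper_width: 0.003
gripper_force: 0.0
yaw now 80.07711563858633 z [-0.  0. -1.] pos [493.14 157.56 215.45] t 2.9 F [ 0.24  0.91 -0.58] w 0.0014901683907767162 0.0
shift [-0.11 -0.14  3.55] turn [ 0.05 -0.01  0.08]
```

View pics/c1.png

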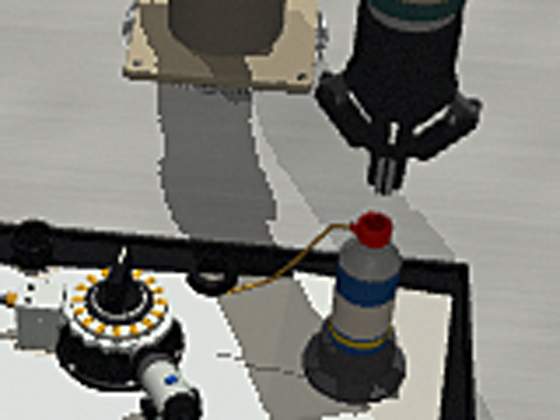

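The scene crop shows the shut fingertips at about pixel (320,174), above the cap at (316.5,184). I'll check the offset by projecting both points.

```bash
cat >> h.py <<'E'
def proj(c,p):
    k=get_calibration(c);q=np.array(k["attitude"]);A=Ro.from_quat(np.r_[q[1:],q[0]]).as_matrix()
    v=np.array(k["intrinsics"])@(A.T@(np.array(p)-k["eye"]));return v[:2]/v[2]
E
python3 - <<'E'
from h import *
for p in((493,157.6,215.5),(493,157.6,178),(494,156,178),(494,151,178)):print(p,proj("scene",p),proj("top",p))
im=cv2.imread("pics/s1.png").astype(int)[180:192,300:330];m=(im[...,2]>110)&(im[...,1]<60)&(im[...,0]<60);v,u=np.nonzero(m);print(u.mean()+300,v.mean()+180,u.min()+300,u.max()+300,v.min()+180)
im=cv2.imread("pics/s1.png").max(2)[168:180,308:334];print(im)
E
```

```text
(493, 157.6, 215.5) [319.42612388 172.62198853] [194.84795463 183.53283888]
(493, 157.6, 178) [317.9068368  182.50174309] [196.48142097 185.65756013]
(494, 156, 178) [317.33793495 182.69297402] [196.96489346 185.34898294]
(494, 151, 178) [315.5693537  182.54416656] [198.47567781 185.31120881]
316.5 181.0 314 319 181
[[152 153 152 152 154 156 167  38   5  31  84  59  20  84  63   8   5  51
  200 181 177 178 180 178 177 178]
 [152 153 153 150 153 156 170  40   3  25  82  45  19  82  65   6   8  47
  196 179 177 178 176 177 177 178]
 [152 149 149 151 153 155 170   0  10  45  81  25  36  83  41  13  13 151
  190 178 177 176 179 178 178 176]
 [152 152 153 152 153 157 170   0   4  64  82  21  59  83  30   4  12 146
  184 175 174 173 172 174 173 173]
 [153 152 151 151 151 152 163  69   0  57  78   0  61  81  23   3  49 195
  180 175 174 175 175 174 176 176]
 [152 151 153 151 150 151 158 160 169  65  76   0  82  76   0   0  90 189
  176 174 173 172 175 174 173 173]
 [149 148 150 147 150 148 149 154 162  56  49   0  72  65 125 117 189 182
  177 177 174 176 174 176 175 175]
 [148 148 146 147 149 148 147 148 154 113 129  34  81  88 160 155 185 181
  174 173 175 174 174 175 174 176]
 [153 150 151 149 150 150 151 151 150 150 157 156 155 151 151 146 146 143
  175 171 170 170 171 171 171 171]
 [149 150 148 149 150 148 150 150 151 152 153 155 153 151 150 149 147 144
  176 173 172 172 170 170 170 169]
 [150 150 148 149 149 147 148 152 149 150 149 150 149 150 148 148 146 146
  146 177 174 174 171 172 171 171]
 [146 148 149 147 148 150 155 161 160 158 157 155 150 150 150 150 151 149
  149 180 178 176 172 173 171 169]]
```

```bash
python3 -m crank '[[[-0.1,-0.2,0.5],[0,0,0]],[[-0.1,-0.35,1.2],[0,0,0]],[[-0.1,-0.35,2],[0,0,0]],[[-0.1,-0.35,2.7],[0,0,0]],[[-0.1,-0.35,3.1],[0,0,0]],[[-0.1,-0.35,3.3],[0,0,0]],[[-0.1,-0.35,3.5],[0,0,0]],[[-0.1,-0.35,3.7],[0,0,0]],[[-0.1,-0.35,3.8],[0,0,0]],[[-0.1,-0.35,3.9],[0,0,0]],[[-0.1,-0.35,4],[0,0,0]],[[-0.1,-0.35,4.0],[0,0,0]]]'; python3 -m crank '[[[0,0,0.1],[0,0,0]],[[0,0,0.2],[0,0,0]],[[0,0,0.3],[0,0,0]],[[0,0,0.3],[0,0,0]],[[0,0,0.3],[0,0,0]]]'
```

```text
t: 4.1
eef_pos: [494.4, 152.1, 175.6]
tool_rot: [0.0, 0.088, 0.996, 0.0]
wrist_force: [-1.4, -0.9, 4.7]
gripper_width: -0.001
gripper_force: 2.6
t: 4.6
eef_pos: [494.4, 152.1, 173.1]
tool_rot: [0.0, 0.088, 0.996, 0.0]
wrist_force: [-2.0, -1.2, 8.8]
gripper_width: 0.002
gripper_force: 4.4
```

```bash
python3 -m crank '[[[0,0,0.1],[0,0,0]],[[0,0,0.2],[0,0,0]],[[0,0,0.2],[0,0,0]],[[0,0,0.2],[0,0,0]],[[0,0,0.2],[0,0,0]]]'
```

```text
t: 5.1
eef_pos: [494.5, 152.1, 172.9]
tool_rot: [0.001, 0.088, 0.996, 0.0]
wrist_force: [-6.1, -2.6, 25.1]
gripper_width: -0.005
gripper_force: 12.3
```

The cap has bottomed out: force rose to 25 N with no further travel. Now I'll release it and plan the move over the knob.

```bash
python3 -m crank '[[[0,0,-0.5],[0,0,0]],[[0,0,-1.2],[0,0,0]],[[0,0,-2.5],[0,0,0]],[[0,0,-4],[0,0,0]],[[0,0,-4.8],[0,0,0]],[[0,0,-5],[0,0,0]],[[0,0,-5],[0,0,0]]]'
python3 - <<'E'
from h import *
np.set_printoptions(precision=2,suppress=True)
plan((487,-50,190),80)
im=cv2.imread("pics/top0.png")
# bar direction from ring-free dark knob and white line
c=cv2.resize(im[172:208,240:280],None,fx=12,fy=12,interpolation=2)
d=cv2.resize(cv2.imread("pics/scene0.png")[180:225,220:270],None,fx=8,fy=8,interpolation=2)
o=np.zeros((440,900,3),np.uint8);o[:432,:480]=c;o[:360,490:890]=d;cv2.imwrite("pics/k.png",cv2.resize(o,(800,391)))
E
```

```text
t: 5.8
eef_pos: [494.1, 151.9, 220.2]
tool_rot: [-0.0, 0.088, 0.996, -0.0]
wrist_force: [0.0, 0.4, -0.3]
gripper_width: 0.005
gripper_force: 0.0
yaw now 79.89454920044004 z [-0. -0. -1.] pos [494.11 151.95 220.16] t 5.8 F [ 0.05  0.42 -0.33] w 0.0045146615494056535 0.0
shift [ -2.84 -20.01   3.02] turn [-0.   -0.01 -0.11]
```

View pics/k.png

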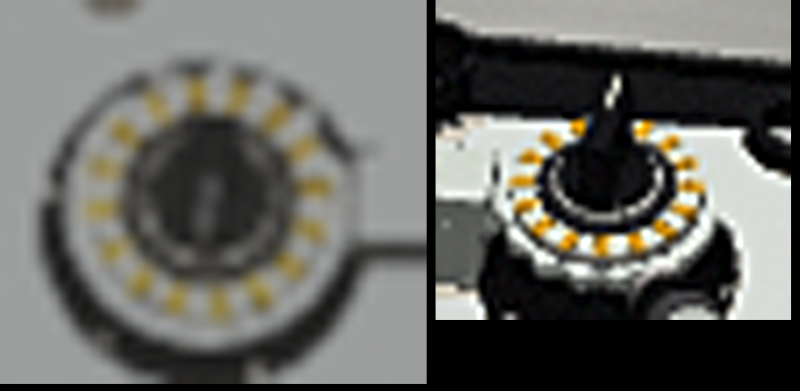

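The crop shows the white line running from (210,180) to (205,230), so the bar is turned about 6° clockwise (knob ≈ 0.1 rad). The disc centre is near top pixel (259.4,191) and scene pixel (243.8,207.4).

```bash
python3 - <<'E'
from h import *
np.set_printoptions(precision=2,suppress=True)
print(atz("top",(259.4,191),62),atz("top",(259.4,190.1),70),atz("scene",(243.8,207.4),62),tri({"top":(259.4,191),"scene":(243.8,207.4)}))
for c in("top","scene"):
  camera(c)
  for r in tip_of("knob_grip",c)[:1]:print(c,r["location"],r["conf"],atz(c,r["location"],90))
  for r in tip_of("cap_top",c)[:1]:print(c,r["location"],r["conf"])
plan((488,-50,150),84)
E
```

```text
[489.52 -53.09  62.  ] [491.44 -53.    70.  ] [505.62 -53.5   62.  ] [492.06 -54.4   47.73]
top [259.8, 188.8] 0.97 [492.61 -54.08  90.  ]
scene [241.9, 193.7] 0.91 [475.74 -63.05  90.  ]
scene [320.5, 183.9] 0.45
yaw now 79.89370687678864 z [-0. -0. -1.] pos [493.94 151.89 219.81] t 6.1 F [-0.77 -0.5   0.69] w -0.0012537981195304808 0.0
shift [ -2.96 -19.98   6.99] turn [-0.03 -0.05 -4.11]
```

```bash
python3 -m crank '[[[-0.3,-1.8,0],[0,0,0]],[[-0.8,-5,0],[0,0,-1]],[[-1.3,-8.5,0],[0,0,-2]],[[-1.8,-12,0],[0,0,-3]],[[-2.3,-15,1],[0,0,-4]],[[-2.7,-18,3],[0,0,-4]],[[-3,-19.7,5],[0,0,-4]],[[-3.1,-20.3,6.5],[0,0,-4]],[[-3.1,-20.3,7],[0,0,-4]],[[-3.1,-20.3,7],[0,0,-4]],[[-3.1,-20.3,7],[0,0,-4]]]' 50
python3 - <<'E'
from h import *
np.set_printoptions(precision=2,suppress=True)
a=save("scene","s2");plan((489,-53,74),84)
cv2.imwrite("pics/s2c.png",cv2.resize(a[130:240,190:310,::-1],None,fx=5,fy=5,interpolation=2))
for p in ((489,-53,104),(489,-53,75)):print(proj("scene",p))
E
```

```text
t: 7.2
eef_pos: [489.6, -52.4, 150.7]
tool_rot: [0.0, 0.053, 0.999, 0.0]
wrist_force: [-0.0, -0.5, -0.6]
gripper_width: 0.498
gripper_force: 0.0
yaw now 83.97574205198337 z [ 0.  0. -1.] pos [489.75 -52.4  150.96] t 7.25 F [ 0.36 -0.55 -0.33] w 0.497178323488591 0.0
shift [ 0.08 -0.07  7.7 ] turn [ 0.03  0.08 -0.02]
[244.59 193.74]
[244.65 200.54]
```

View pics/s2c.png

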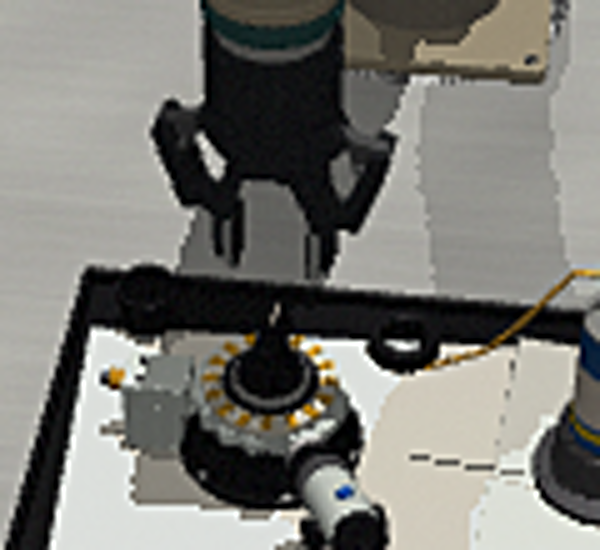

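The fingers, at crop x 228 and 320, straddle the knob at x of about 271, so they are centred. I'll descend and grip.

```bash
python3 -m crank '[[[0,0,1],[0,0,0]],[[0,0,2.2],[0,0,0]],[[0,0,3.5],[0,0,0]],[[0,0,4.8],[0,0,0]],[[0,0,6],[0,0,0]],[[0,0,6.8],[0,0,0]],[[0,0,7.3],[0,0,0]],[[0,0,7.6],[0,0,0]],[[0,0,7.6],[0,0,0]],[[0,0,7.6],[0,0,0]]]'; python3 -m crank '[[[0,0,0],[0,0,0]],[[0,0,0],[0,0,0]],[[0,0,0],[0,0,0]],[[0,0,0],[0,0,0]],[[0,0,0],[0,0,0]],[[0,0,0],[0,0,0]],[[0,0,0],[0,0,0]]]' 0
python3 - <<'E'
from h import *
plan((489,-53,74),84);s=telemetry.sense();print(s["torque"],s["qpos"])
E
```

```text
t: 8.25
eef_pos: [489.4, -53.3, 74.6]
tool_rot: [0.0, 0.053, 0.999, 0.0]
wrist_force: [0.9, -0.5, -0.4]
gripper_width: 0.496
gripper_force: 0.0
t: 8.95
eef_pos: [489.3, -54.7, 74.9]
tool_rot: [0.0, 0.054, 0.999, -0.001]
wrist_force: [-0.9, -5.1, 5.8]
gripper_width: 0.151
gripper_force: 59.2
yaw now 83.8182831375554 z [ 7.91493610e-04 -1.34585232e-03 -9.99998781e-01] pos [489.29483833 -54.65176942  74.86304503] t 8.95 F [-0.89013644 -5.06887455  5.75729578] w 0.15051657661076212 59.15111303329468
shift [0.05 0.16 0.09] turn [-0.07186463  0.05327523 -0.18168338]
[-0.74808367  0.28364093 -0.02439818] [ 0.05638488  0.66181114 -0.00454472  2.08310188  0.01062073  0.39584328
  1.5059087 ]
```

```bash
python3 -m crank '[[[0,-0.15,0],[0,0,2]],[[0,-0.15,0],[0,0,6]],[[0,-0.15,0],[0,0,11]],[[0,-0.15,0],[0,0,16]],[[0,-0.15,0],[0,0,21]],[[0,-0.15,0],[0,0,26]],[[0,-0.15,0],[0,0,31]],[[0,-0.15,0],[0,0,36]],[[0,-0.15,0],[0,0,41]],[[0,-0.15,0],[0,0,46]],[[0,-0.15,0],[0,0,50]],[[0,-0.15,0],[0,0,50]]]'
python3 - <<'E'
from h import *
plan((489,-54.7,74.5),11.3);s=telemetry.sense();print(s["torque"],s["qpos"])
E
```

```text
t: 10.15
eef_pos: [491.2, -51.6, 74.9]
tool_rot: [0.001, 0.47, 0.883, 0.002]
wrist_force: [3.3, 6.2, 3.2]
gripper_width: 0.156
gripper_force: 59.1
yaw now 33.99039351180515 z [ 0.00371843  0.00285859 -0.999989  ] pos [491.23941569 -51.60454643  74.87308791] t 10.15 F [3.34346993 6.17886216 3.18089641] w 0.15631274352327645 59.07993972301483
shift [-0.13 -0.36  0.04] turn [ 0.26139261 -0.06958324 22.69039077]
[ 1.10744164 -0.4831105   0.0160478 ] [-0.08638001  0.67411107  0.20274521  2.08503237 -0.32991186  0.40882626
  0.9700984 ]
```

```bash
python3 -m crank '[[[0,0,0],[0,0,3]],[[0,0,0],[0,0,7]],[[0,0,0],[0,0,11]],[[0,0,0],[0,0,15]],[[0,0,0],[0,0,18]],[[0,0,0],[0,0,20]],[[0,0,0],[0,0,21.5]],[[0,0,0],[0,0,22.5]],[[0,0,0],[0,0,22.5]],[[0,0,0],[0,0,22.5]],[[0,0,0],[0,0,22.5]],[[0,0,0],[0,0,22.5]]]'
python3 - <<'E'
from h import *
a=save("top","t3");b=save("scene","s3");plan((489,-54.7,74.5),11.3);s=telemetry.sense();print(s["torque"],s["joint_vel"])
A=cv2.resize(a[155:225,220:300,::-1],(480,420),interpolation=2)
B=cv2.resize(b[160:240,195:300,::-1],(560,420),interpolation=2)[:, :320+200]
cv2.imwrite("pics/e.png",cv2.resize(np.hstack([A,B]),(800,336)))
E
```

```text
t: 11.35
eef_pos: [492.8, -51.0, 74.9]
tool_rot: [0.001, 0.632, 0.775, 0.003]
wrist_force: [7.0, 7.7, 0.7]
gripper_width: 0.153
gripper_force: 58.7
yaw now 11.62785770655801 z [ 0.00607597  0.00351825 -0.99997535] pos [492.81462954 -50.94782878  74.89446165] t 11.45 F [6.34717381 7.03504574 1.34769479] w 0.1557448095231595 58.67924988269806
shift [-0.29 -0.45  0.04] turn [ 0.38125066 -0.12836869  0.32828022]
[ 1.35635347 -1.11568286 -0.0049187 ] [-5.81067472e-04 -2.39868864e-05 -3.96819319e-04  1.18831786e-03
 -5.59362811e-04 -3.21802122e-04 -1.50973544e-04]
```

View pics/e.png

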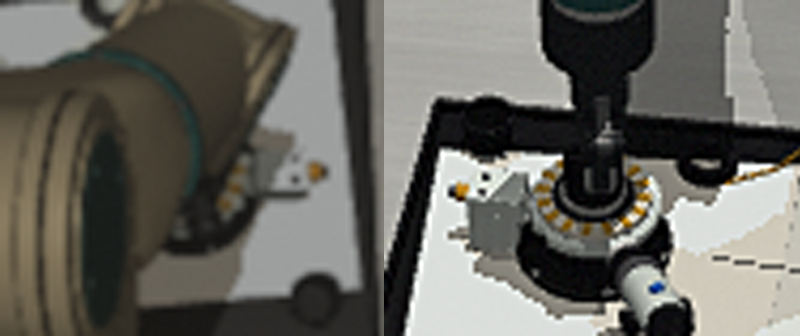

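The scene view shows the fingers flush on the knob and the bystanders undisturbed. Tool yaw is 11.6°, which puts the knob at about 1.37 rad, and the axial moment is about zero, so it is resting in the click. Handing in.

```bash
python3 -c "
from cell import job
print(job.close_job())"
```

```text
the job is handed in; nothing more can be done
None
```

I pressed the duster cap fully down and released it. I then turned the knob to the third click (about 1.37 rad by tool angle) and handed the job in with the knob still gripped at rest; no verdict came back.

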